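Walk a loaded gypsum tile back against the bench stop

ROBOT

A 6-joint arm with a two-finger parallel gripper is mounted at the origin on a cart in front of the work surface, level with it; the furniture and walls round the work are solid. World frame = base frame: x ahead of the robot, y to its left, z up, the work surface at z = 0. Lengths are in m, angles in rad, forces in N, time in s.
With the tool pointing down it reaches from about 0.375 to 0.9 m from the base axis. Payload 3.1 kg.
Tool frame: the origin (TCP) lies at the very end of the fingers, on their centre line; the grasp point (between the pads) lies 19 mm behind it; z points along the fingers, y is the direction in which the jaws open and shut (so a half turn about z gives the same grasp; the last joint's range is limited). The gripper opens to 87 mm and grips with 3 to 60 N. Pads are 19 mm wide; open, the fingers measure 117 mm over their backs; the gripper's body (75 mm by 190 mm) begins 51 mm behind the grasp point.
Start: joints at [1.044, 0.527, 1.433, -0, 1.181, -0.178], TCP at [0.214, 0.587, 0.196] pointing down, gripper open.
Joint ranges: [-3.08, 3.08], [-0.75, 2.2], [0.22, 2.44], [-1.43, 4.57], [0, 2.65], [-2.85, 2.85]. Speed limits (rad/s): [2.79, 2.79, 3.14, 3.14, 3.14, 3.14].

INTERFACE

Orientations are given as a unit quaternion [x, y, z, w].
In Python, from rig import robot gives the robot as it stands.
- The arm moves only by the tool arm_command, never from a script. Its argument "targets" is a list of rows, each a list of 5 numbers: the shift along the tool's x, y, z in cm, then the turn about the tool's z in rad, then the finger opening in cm, from 0 to 8.7. In form: [[dx, dy, dz, spin, hand], ...]. A call has 1 to 5 rows; each row is the pose to reach, as a shift and turn from the pose commanded when the call began, along the tool's axes at that moment; what a row does not reach only later rows make up. A row lasts 1/8 s, in which the tool goes at most 62.5 mm and 10.7 degrees, less where a joint would pass 70% of its speed; a pose out of reach is approached as far as the arm can. A call with a gripper value outside its range is refused whole. The fingers move at their own pace and stop on an object; "newtons" is the grip in N (left out, the last holds). Time passes only in rows, so rows that repeat a pose let the fingers close. It gives the time, the measured TCP pose, the force and the opening at its end, in the units of the state.
- robot.get_obs(): the state, without advancing time (a new reading comes with each control period).
- robot.camera(name): name is "side" or "top" or "wrist"; returns (picture, depth): 480x640x3 uint8, red, green, blue; 480x640 float32, m along the optical axis (not along the pixel's ray), 0 where there is no reading.
- robot.camera_model(name): a dict with "mtx" (3x3 intrinsics, pixels), "k1" (the pictures are not rectified: a ray, as slopes to the right and down, at radius r is drawn at 1 + k1 r^2 times it, then the intrinsics apply), "extrinsics" (4x4, takes a point from world to camera coordinates). Camera axes: x right, y up, looking along -z (the intrinsics and any distortion apply to the point x, -y, -z); pixel columns grow to the right and rows downward; lengths in m; the calibration is good to about 2 mm. A picture is of the moment at which its call begins: read the wrist's pose just before it. camera_model takes no time and is no camera call; for the wrist camera it gives the pose at the moment of the call.
- robot.hand_in(): hands the job in, once; it reports no verdict.
The state is a dict: "time": time; "q": joint angles; "joint_velocities": joint speeds; "joint_torque": joint torques, N m; "position": TCP position; "tool_rot": TCP orientation; "ft_force": force on the tool from outside, world axes, zero at the start; "moment": the same for the moment, N m; "grip_width": finger opening in m.
Only numpy, scipy, OpenCV 4.12 (cv2) and the standard library are available. Lean on these libraries where they do the work, as an engineer would, in place of code of your own. Each camera call takes 0.05 s, during which the arm holds its last target.

TASK

Walk the heavy carved gypsum tile away from the robot until its far edge sits flush against the wooden bench stop along its whole width, without overhanging either end of the stop. It is too wide to grip, and the hardboard lying on it hides the middle of its near edge, so push gently at the two free near corners in turn, a little at a time, never letting the tile get more than about 12 degrees askew to the stop. The hardboard and the gypsum candle holder on it must ride along undisturbed, and the jar and the sanding block beside the tile must stay where they are.

Things in the scene. Friction and masses are not known exactly. Their poses are not given: they have to be found in the camera images.
- tile: half-carved cream gypsum slab, 221 mm (its x) by 233 mm (its y), 27 mm high, 0.75 to 1.25 kg, flat on the table. Origin: centre of its underside; x to its far edge (towards the stop), y left, z up. A push at one near corner takes about 5 to 20 N and turns it about a point near its other side (weight and friction unknown); at the stop the force rises steeply. Brittle: more than 60 N breaks it
- far_left (a point): far left corner of the tile (at tile x +110.5, y +116.5, z 13.5 mm), the corner to bring to the stop
- far_right (a point): far right corner of the tile (at tile x +110.5, y -116.5, z 13.5 mm)
- near_left (a point): near left corner of the tile (at tile x -110.5, y +116.5, z 13.5 mm); the near edge is free to push from here to about 45 mm inward
- near_right (a point): near right corner of the tile (at tile x -110.5, y -116.5, z 13.5 mm); the near edge is free to push from here to about 45 mm inward
- board: brown hardboard offcut, 122 x 255 x 6 mm, lying loose on the tile (underside 27 mm above the table), its long way along the tile's x; it sticks out about 60 mm over the middle of the tile's near edge. Origin: centre of its underside; its y axis runs along its length towards the robot
- candle_block: cream gypsum candle holder with three round cups, an oval block 82 x 156 x 56 mm, standing loose on the hardboard (its top about 89 mm above the table). Origin: centre of its underside
- bench_stop: plain wooden fence, 34 mm deep, 340 mm long, 45 mm high, screwed to the table by two steel brackets behind it. Origin: foot of the middle of its near face (the face that the tile must meet); x points away from the tile, square to that face, y along the face to the left. The tile starts about 60 to 120 mm short of it, up to 7 degrees askew
- jar: clear jar with a red lid, 62 mm across, 86 mm high, a bystander left of the tile. Origin: centre of its underside
- sander: sanding block, 54 x 98 x 28 mm, a bystander right of the tile. Origin: centre of its underside
There are look-alikes about, which are no part of the job. What is shaped like the candle_block but red is not meant.

How it is judged:
By the outcome, as a careful person would: the job done as asked, in the order asked, and still so for the second after the job is handed in, with the robot touching nothing.
It also fails if it takes over 64 s, if anything falls off the work surface, if the arm or the gripper's body presses on something with over 40 N, if the wrist force passes 120 N, or if a joint passes its speed limit or range.

## Working session

There is one attempt and no reset: what is moved stays moved. The work goes in short steps, Python scripts to look and compute and a tool call to move; the robot and the scene stay as the last step left them, time stands still between calls to the robot, and variables do not carry over. Pictures are saved under pics/ and viewed, and the job is handed in when it is done.

Besides the shell and the picture viewer there is one more tool, called after ">>>" by a JSON object that holds its "name" and its "arguments". arm_command: Moves the arm, as the interface text tells. Its arguments: {"type":"object","properties":{"targets":{"type":"array","items":{"type":"array","items":{"type":"number"}}},"newtons":{"type":"number"}},"required":["targets"]}

```bash
mkdir -p pics; ls; python3 - <<'E'
from rig import robot
import cv2,json
print(robot.get_obs())
for n in ['side','top']:
    p,d=robot.camera(n); cv2.imwrite(f'pics/{n}0.png',p[:,:,::-1]); m=robot.camera_model(n); print(n,m, d.min(),d.max())
E
```

```text
pics
{'time': 0.0, 'q': array([ 1.04352000e+00,  5.28469901e-01,  1.43390912e+00, -2.52227351e-05,
        1.18137279e+00, -1.78482389e-01]), 'joint_velocities': array([-0.00084186,  0.00070105, -0.00084236,  0.0002914 ,  0.00117672,
        0.00093567]), 'joint_torque': array([-3.79056155e-04, -4.40035307e+01, -1.76590830e+01,  6.31433772e-02,
        5.81625151e-02, -1.66423329e-04]), 'position': array([0.21316903, 0.58668462, 0.19496722]), 'tool_rot': array([ 1.73509457e-01,  9.84831611e-01, -1.01708802e-03, -3.62160656e-04]), 'ft_force': array([ 0.25394954, -0.25965485, -0.04438377]), 'moment': array([0.02559394, 0.03578697, 0.02043335]), 'grip_width': 0.08680459182795791}
side {'mtx': array([[603.51904165,   0.        , 320.62061701],
       [  0.        , 603.51904165, 241.27227569],
       [  0.        ,   0.        ,   1.        ]]), 'k1': -0.1282356035645689, 'extrinsics': array([[ 8.26697066e-01, -5.62647238e-01, -2.15439632e-04,
        -3.91662727e-01],
       [ 3.01838984e-01,  4.43168533e-01,  8.44094117e-01,
        -3.29415624e-01],
       [-4.74831748e-01, -6.97875158e-01,  5.36194997e-01,
        -1.19463212e+00],
       [ 0.00000000e+00,  0.00000000e+00,  0.00000000e+00,
         1.00000000e+00]])} 0.0 3.999993
top {'mtx': array([[520.86722887,   0.        , 319.19512706],
       [  0.        , 520.86722887, 236.85198589],
       [  0.        ,   0.        ,   1.        ]]), 'k1': -0.04073458163525673, 'extrinsics': array([[ 0.02079105, -0.99969239,  0.01352241,  0.17710427],
       [ 0.985769  ,  0.02275445,  0.16655843, -0.62149484],
       [-0.16681489,  0.00986705,  0.98593886, -1.34878078],
       [ 0.        ,  0.        ,  0.        ,  1.        ]])} 0.0 2.434575
```

View pics/side0.png

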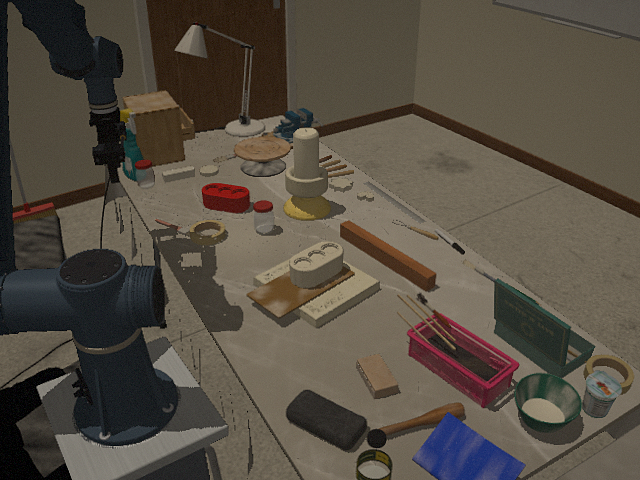

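View pics/top0.png

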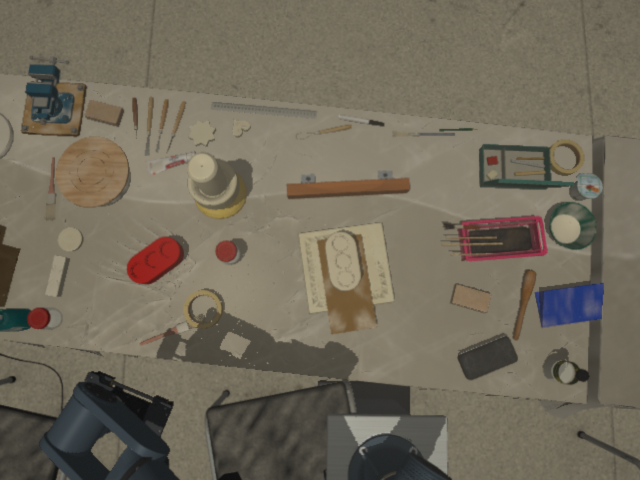

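```bash
cat > h.py <<'E'
import numpy as np, cv2
from rig import robot
def undist(m,uv):
    K=m['mtx']; uv=np.atleast_2d(np.asarray(uv,float))
    # model: distorted = s*(1+k1 r^2)
    return cv2.undistortPointsIter(uv.reshape(-1,1,2),K,np.array([m['k1'],0,0,0.]),None,None,(3,50,1e-10)).reshape(-1,2)
def rays(m,uv):
    n=undist(m,uv); R=m['extrinsics'][:3,:3]; t=m['extrinsics'][:3,3]
    d=np.c_[n[:,0],-n[:,1],-np.ones(len(n))]@R
    return -R.T@t,d
def plane(m,uv,z):
    o,d=rays(m,uv); return o+d*((z-o[2])/d[:,2])[:,None]
def proj(m,P):
    P=np.atleast_2d(P); c=P@m['extrinsics'][:3,:3].T+m['extrinsics'][:3,3]
    s=np.c_[c[:,0]/-c[:,2],-c[:,1]/-c[:,2]]; r2=(s**2).sum(1,keepdims=True); s=s*(1+m['k1']*r2)
    K=m['mtx']; return s*[K[0,0],K[1,1]]+[K[0,2],K[1,2]]
def two(m1,uv1,m2,uv2):
    o1,d1=rays(m1,uv1);o2,d2=rays(m2,uv2);d1=d1[0];d2=d2[0]
    A=np.c_[d1,-d2]; s=np.linalg.lstsq(A,o2-o1,rcond=None)[0]
    a=o1+d1*s[0];b=o2+d2*s[1]; return (a+b)/2,np.linalg.norm(a-b)
E
python3 - <<'E'
from h import *
a=cv2.imread('pics/top0.png'); cv2.imwrite('pics/topc.png',cv2.resize(a[160:350,270:430],None,fx=4,fy=3.15*1,interpolation=cv2.INTER_CUBIC) if 0 else cv2.resize(a[170:340,270:430],None,fx=3.5,fy=3.5,interpolation=cv2.INTER_CUBIC))
b=cv2.imread('pics/side0.png'); cv2.imwrite('pics/sidec.png',cv2.resize(b[210:340,235:445],None,fx=3.8,fy=3.8,interpolation=cv2.INTER_CUBIC))
E
```

```text
(no output)
```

View pics/topc.png

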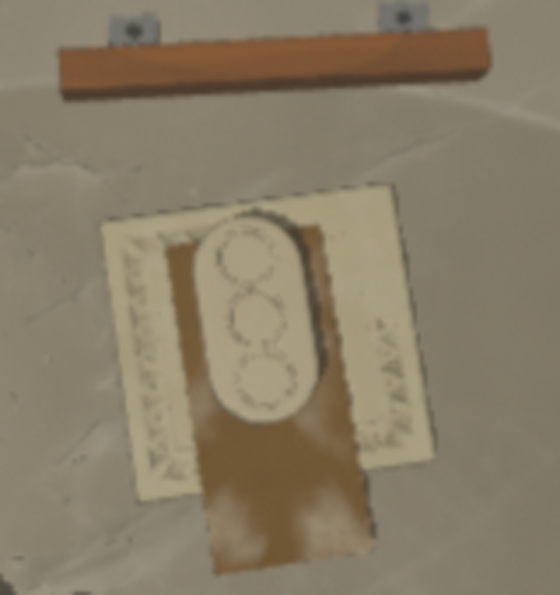

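View pics/sidec.png

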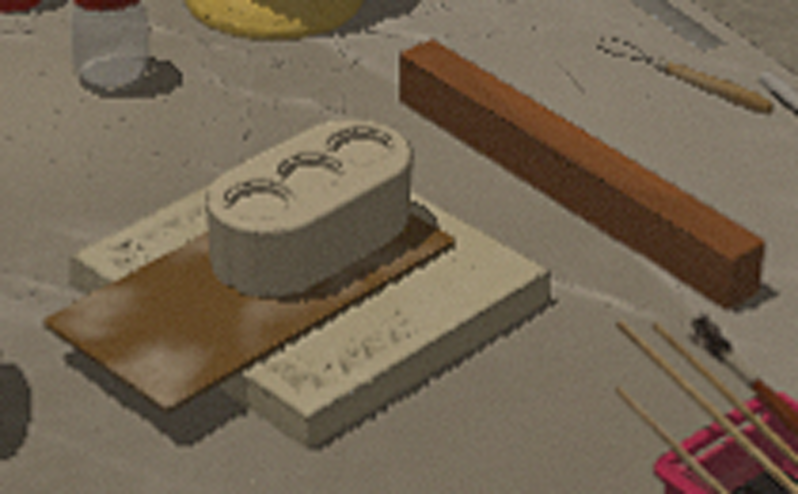

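```bash
cat >> h.py <<'E'
def line_fit(gray,p0,p1,n=60,half=5,trim=0.08):
    """refine an edge between two rough pixels; returns points on the edge of max gradient"""
    p0=np.array(p0,float);p1=np.array(p1,float);d=(p1-p0);L=np.hypot(*d);d/=L;nrm=np.array([-d[1],d[0]])
    s=np.linspace(trim*L,(1-trim)*L,n);o=np.arange(-half,half+.01,.25)
    pts=p0+s[:,None,None]*d+o[None,:,None]*nrm
    g=cv2.remap(cv2.GaussianBlur(gray,(0,0),.8),pts[...,0].astype(np.float32),pts[...,1].astype(np.float32),cv2.INTER_LINEAR).astype(float)
    gr=np.abs(np.gradient(g,axis=1)); k=gr.argmax(1); e=pts[np.arange(n),k]
    # robust
    off=o[k]; A=np.c_[s,np.ones(n)]; w=np.ones(n,bool)
    for _ in range(5):
        c=np.linalg.lstsq(A[w],off[w],rcond=None)[0]; r=off-A@c; w=abs(r)<max(.4,2*np.median(abs(r[w])))
    return p0+s[[0,-1],None]*d+(A@c)[[0,-1],None]*nrm, w.mean()
def isect(a,b):
    f=lambda l:np.cross([*l[0],1],[*l[1],1])
    x=np.cross(f(a),f(b)); return x[:2]/x[2]
E
python3 - <<'E'
from h import *
a=cv2.imread('pics/top0.png'); lab=cv2.cvtColor(a,cv2.COLOR_BGR2LAB)
b=lab[...,2].copy(); 
m=robot.camera_model('top'); ms=robot.camera_model('side')
C=lambda x,y:np.array([x/3.5+270-.4,y/3.5+170-.4])
FL,FR,NL,NR=C(101,222),C(391,185),C(140,500),C(434,458)
gray=a.min(2) ; gray=a[...,0]*1; gray=a[...,2]
far,w1=line_fit(gray,FL,FR);left,w2=line_fit(gray,FL,NL);right,w3=line_fit(gray,FR,NR)
n1,w4=line_fit(gray,NL,C(200,490),n=25); n2,w5=line_fit(gray,C(372,467),NR,n=25)
near=np.array([n1.mean(0),n2.mean(0)])
print(w1,w2,w3,w4,w5)
cs=[isect(far,left),isect(far,right),isect(near,left),isect(near,right)]
P=plane(m,cs,.027)
for n,c,p,q in zip('FL FR NL NR'.split(),cs,P,[FL,FR,NL,NR]): print(n,c,q,p)
print('dims',np.linalg.norm(P[0]-P[1]),np.linalg.norm(P[2]-P[3]),np.linalg.norm(P[0]-P[2]),np.linalg.norm(P[1]-P[3]))
print('cen',P.mean(0),'yaw far',np.degrees(np.arctan2(*(-(P[0]-P[1])[:2]*[1,-1]))),np.degrees(np.arctan2(*( (P[0]-P[2])[[1,0]]))))
# stop
for nm,l,z in [('foot',(C(64,100),C(490,78)),0),('topnear',(C(64,93),C(490,70)),.045),('topfar',(C(58,49),C(487,28)),.045)]:
    print(nm,plane(m,l,z))
# side top corners of the tile
S=lambda x,y:np.array([x/3.8+235-.4,y/3.8+210-.4])
for n,s,z in [('NR',S(312,417),.027),('FR',S(550,272),.027),('NRfoot',S(312,447),0),('NL',S(72,260),.027),('stopfootR',S(735,306),0),('stopfootL',S(401,103),0),('stoptopR',S(735,265),.045),('stoptopL',S(401,60),.045)]:
    print(n,plane(ms,s,z))
print(two(m,cs[1],ms,S(550,272)),two(m,cs[3],ms,S(312,417)))
E
```

```text
0.6166666666666667 0.7166666666666667 0.75 0.76 1.0
FL [298.50371631 233.27159005] [298.45714286 233.02857143] [0.63013397 0.24725185 0.027     ]
FR [380.83025961 222.12239202] [381.31428571 222.45714286] [0.6665429  0.02164621 0.027     ]
NL [309.53394141 312.31583545] [309.6        312.45714286] [0.41660553 0.21199273 0.027     ]
NR [393.52871424 300.37236281] [393.6        300.45714286] [ 0.45302185 -0.01289344  0.027     ]
dims 0.2285246454019782 0.22781557854772058 0.21641996008386985 0.21629661700797678
cen [0.54157606 0.11699934 0.027     ] yaw far 9.167524946006933 9.376418654387043
foot [[ 0.73465969  0.28077338  0.        ]
 [ 0.76143666 -0.06373624  0.        ]]
topnear [[ 0.72924651  0.27854981  0.045     ]
 [ 0.7560471  -0.05536201  0.045     ]]
topfar [[ 0.76460952  0.28436125  0.045     ]
 [ 0.79018224 -0.05331208  0.045     ]]
NR [[ 0.45021185 -0.01866473  0.027     ]]
FR [[0.66209794 0.01589283 0.027     ]]
NRfoot [[ 4.52275163e-01 -1.54104617e-02 -1.11022302e-16]]
NL [[0.40869893 0.20465872 0.027     ]]
stopfootR [[ 0.76420677 -0.05591978  0.        ]]
stopfootL [[0.72946476 0.27609337 0.        ]]
stoptopR [[ 0.74991825 -0.06494401  0.045     ]]
stoptopL [[0.72188084 0.26688734 0.045     ]]
(array([0.66723269, 0.02118471, 0.02179158]), np.float64(0.0008149233522259538)) (array([ 0.45337235, -0.01371497,  0.02208219]), np.float64(0.0002465404841283044))
```

>>> {"name": "arm_command", "arguments": {"targets": [[-6,-6,2,-0.1,0],[-12,-12,4,-0.2,0],[-18,-18,6,-0.3,0],[-24,-24,8,-0.43,0],[-29.7,-30,9,-0.43,0]], "newtons": 20}}

```text
time: 0.72
position: [0.3422, 0.3091, 0.1268]
tool_rot: [-0.041, 0.999, -0.0, 0.0]
ft_force: [0.8, 0.7, 0.0]
grip_width: 0.0449
```

>>> {"name": "arm_command", "arguments": {"targets": [[0,0,0,0,0],[0,0,0,0,0]]}}

```text
time: 0.98
position: [0.342, 0.3109, 0.1273]
tool_rot: [-0.04, 0.999, 0.0, -0.0]
ft_force: [-0.0, 0.2, -0.4]
grip_width: 0.0251
```

>>> {"name": "arm_command", "arguments": {"targets": [[-1.5,-6,3,0,0],[-3,-11.9,6,0,0],[-3,-11.9,9.5,0,0],[-3,-11.9,11.5,0,0],[-3,-11.9,11.5,0,0]]}}

```text
time: 1.6
position: [0.3806, 0.1957, 0.0113]
tool_rot: [-0.042, 0.999, -0.0, -0.001]
ft_force: [-1.5, 1.2, 0.1]
grip_width: 0.0008
```

```bash
cat > snap.py <<'E'
import sys
from h import *
n=sys.argv[1]
for c,(x0,x1,y0,y1) in {'top':(270,430,170,340),'side':(235,445,190,340)}.items():
    if c in sys.argv[2:]:
        p,d=robot.camera(c); cv2.imwrite(f'pics/{n}_{c}_raw.png',p[:,:,::-1])
        cv2.imwrite(f'pics/{n}_{c}.png',cv2.resize(p[y0:y1,x0:x1,::-1],None,fx=3.5,fy=3.5,interpolation=cv2.INTER_CUBIC))
o=robot.get_obs(); print(o['time'],o['position'],o['ft_force'],o['grip_width'])
E
python3 snap.py a top side
```

```text
1.7 [0.38151475 0.19594828 0.01270859] [-0.1652472  -1.42063241  0.2420155 ] 0.000719627279165206
```

View pics/a_top.png

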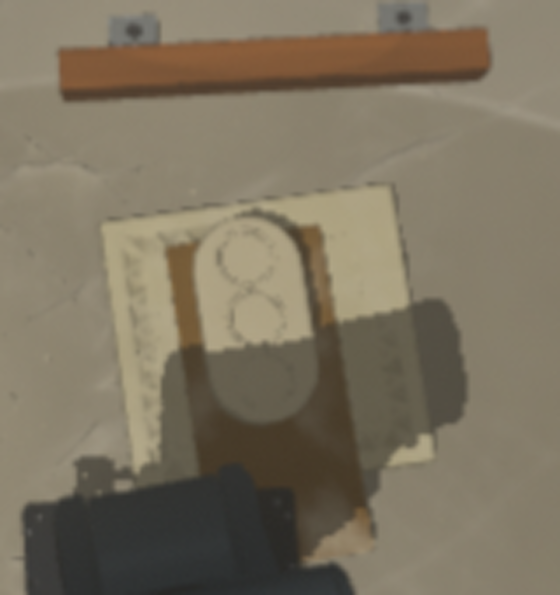

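View pics/a_side.png

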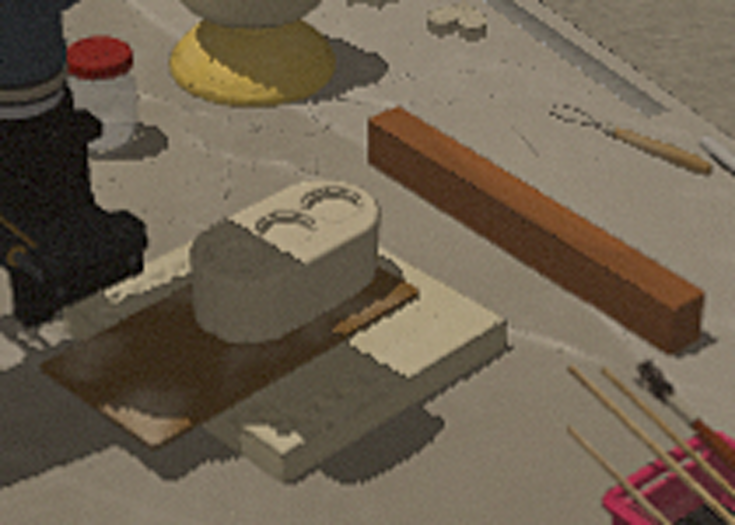

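```bash
python3 - <<'E'
from h import *
m=robot.camera_model('top')
C=lambda x,y:np.array([x/3.5+270-.4,y/3.5+170-.4])
print(plane(m,[C(265,424),C(250,215),C(195,260),C(305,260)],.089),plane(m,[C(213,575),C(374,551),C(168,247),C(322,227)],.033))
E
```

```text
[[0.47206603 0.12099944 0.089     ]
 [0.62780761 0.13420373 0.089     ]
 [0.59279012 0.17472994 0.089     ]
 [0.59466464 0.09268951 0.089     ]] [[0.36109139 0.15533433 0.033     ]
 [0.38141462 0.03356876 0.033     ]
 [0.6112418  0.19465606 0.033     ]
 [0.62978791 0.07498523 0.033     ]]
```

>>> {"name": "arm_command", "arguments": {"targets": [[-0.6,0,0,0,0],[-1.2,0,0,0,0],[-1.7,0,0,0,0],[-2.1,0,0,0,0],[-2.4,0,0,0,0]]}}

```text
time: 2.33
position: [0.4056, 0.1965, 0.0124]
tool_rot: [-0.04, 0.999, 0.0, 0.0]
ft_force: [0.1, 0.3, 0.0]
grip_width: 0.0005
```

>>> {"name": "arm_command", "arguments": {"targets": [[-0.3,0,0,0,0],[-0.6,0,0,0,0],[-0.9,0,0,0,0]]}}

```text
time: 2.7
position: [0.4143, 0.1973, 0.0123]
tool_rot: [-0.041, 0.999, -0.0, -0.0]
ft_force: [0.4, 0.1, -0.3]
grip_width: 0.0001
```

>>> {"name": "arm_command", "arguments": {"targets": [[-0.3,0,0,0,0],[-0.6,0,0,0,0]]}}

```text
time: 2.95
position: [0.4204, 0.1978, 0.0123]
tool_rot: [-0.041, 0.999, -0.0, -0.0]
ft_force: [-0.6, -0.5, 0.2]
grip_width: 0.0002
```

>>> {"name": "arm_command", "arguments": {"targets": [[-0.3,0,0,0,0],[-0.6,0,0,0,0]]}}

```text
time: 3.2
position: [0.4264, 0.1983, 0.0124]
tool_rot: [-0.041, 0.999, -0.0, -0.0]
ft_force: [-0.1, 0.5, 0.5]
grip_width: 0.0003
```

```bash
python3 snap.py b top side; python3 - <<'E'
from h import *
p,d=robot.camera('wrist'); cv2.imwrite('pics/b_wrist.png',p[:,:,::-1])
E
```

```text
3.3 [0.42684576 0.19837589 0.01241938] [-0.42035802 -0.55418739  0.22080607] 0.0002949793331816636
```

View pics/b_side.png

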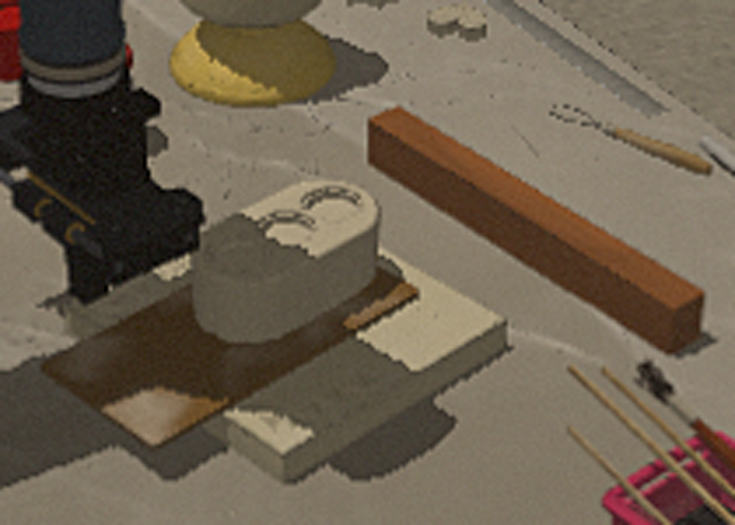

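View pics/b_wrist.png

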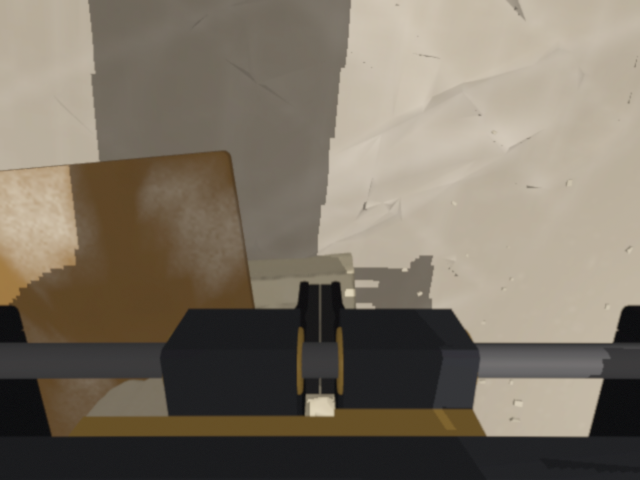

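View pics/b_top.png

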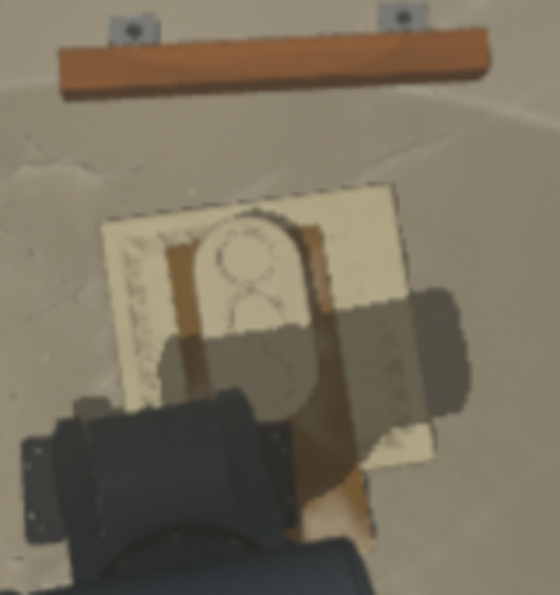

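```bash
python3 - <<'E'
from h import *
m=robot.camera_model('wrist'); o=robot.get_obs(); p,d=robot.camera('wrist')
R=m['extrinsics'][:3,:3]; print('cam',-R.T@m['extrinsics'][:3,3], R)
t=o['position']
print('tcp',proj(m,t),proj(m,t+[0,0,.0147]),'NL',proj(m,[[.4137,.2141,.027],[.4137,.2141,0],[.4166,.212,.027]]))
def dep(u,v):
    n=undist(m,(u,v))[0]; z=d[v,u]; c=np.array([n[0]*z,-n[1]*z,-z]); return R.T@(c-m['extrinsics'][:3,3])
for uv in [(280,262),(280,272),(340,262),(350,258),(345,272),(280,300),(340,290),(345,300),(320,290),(320,300),(305,290),(225,160),(200,250),(400,270),(450,200)]: print(uv,d[uv[1],uv[0]],dep(*uv))
cv2.imwrite('pics/b_wc.png',cv2.resize(p[220:420,200:440,::-1],None,fx=3.2,fy=2.9,interpolation=cv2.INTER_CUBIC))
E
```

```text
cam [0.34195335 0.1915982  0.20071272] [[-8.27771978e-02  9.96568022e-01  3.36502532e-04]
 [-9.48319462e-01 -7.86657620e-02 -3.07411607e-01]
 [-3.06330106e-01 -2.57657833e-02  9.51576582e-01]]
tcp [[318.93623697 278.91207596]] [[318.89654196 291.28234499]] NL [[353.71226391 269.82957206]
 [349.59194919 250.57661539]
 [348.74098807 275.02064436]]
(280, 262) 0.20663524 [0.42016982 0.1770931  0.00834889]
(280, 272) 0.19552311 [0.42071842 0.17826812 0.02023491]
(340, 262) 0.20148972 [0.41565622 0.20835357 0.01314968]
(350, 258) 0.20457272 [0.41435922 0.21367345 0.00963631]
(345, 272) 0.19052604 [0.41607701 0.21026065 0.02485838]
(280, 300) 0.19375445 [0.43319605 0.17948534 0.02614331]
(340, 290) 0.16834727 [0.41499578 0.2065475  0.04771716]
(345, 300) 0.194002 [0.43063719 0.21169516 0.02593156]
(320, 290) 0.17567962 [0.41892345 0.19821888 0.04105055]
(320, 300) 0.17604132 [0.42336185 0.19858753 0.04210924]
(305, 290) 0.1680449 [0.41611335 0.19148893 0.04798695]
(225, 160) 0.1676852 [0.36580093 0.15282866 0.03112165]
(200, 250) 0.17840883 [0.40730268 0.1421932  0.03292452]
(400, 270) 0.21558426 [0.42225632 0.24292204 0.0013986 ]
(450, 200) 0.20437594 [0.38113739 0.26344791 0.00049613]
```

View pics/b_wc.png

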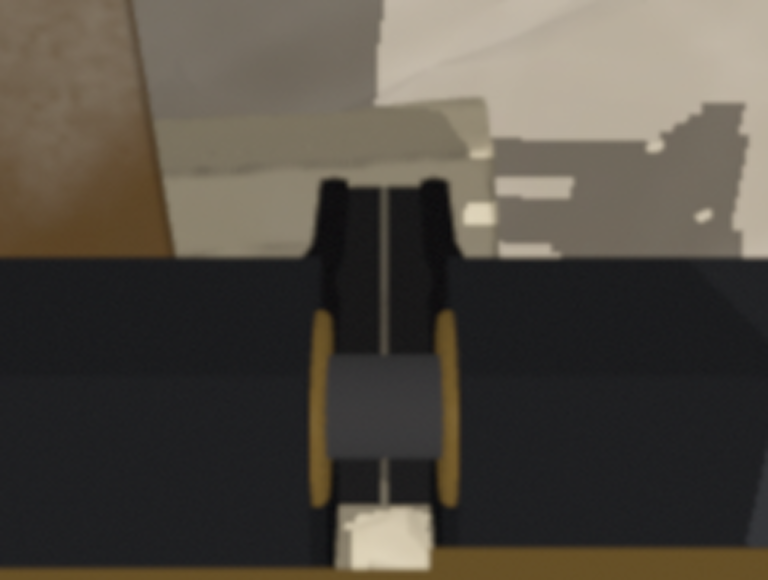

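```bash
python3 - <<'E'
from h import *
m=robot.camera_model('side'); o=robot.get_obs(); t=o['position']
p,d=robot.camera('side')
print(t,(proj(m,[t,t+[0,0,.015],t+[0,0,.03],[.4137,.2141,.027]])-[235,190])*3.5)
a=cv2.resize(p[230:300,235:335,::-1],None,fx=7,fy=7,interpolation=cv2.INTER_CUBIC)
for z in (0,.01,.02,.03,.04):
    u=((proj(m,t+[0,0,z])[0]-[235,230]+.5)*7).astype(int); cv2.circle(a,tuple(map(int,u)),3,(0,255,0),-1)
cv2.imwrite('pics/b_sc.png',a)
R=m['extrinsics'][:3,:3]
for u in range(252,275,3):
  for v in range(262,284,4):
    n=undist(m,(u,v))[0]; z=d[v,u]; print(u,v,(R.T@(np.array([n[0]*z,-n[1]*z,-z])-m['extrinsics'][:3,3])).round(3),end=' ')
  print()
E
```

```text
[0.42614175 0.19829625 0.012356  ] [[ 91.48511109 320.7964544 ]
 [ 90.35529725 304.00327434]
 [ 89.2167141  287.02576541]
 [ 64.65406854 299.46038355]]
252 262 [ 0.459  0.308 -0.002] 252 266 [ 0.451  0.294 -0.004] 252 270 [ 0.441  0.275 -0.002] 252 274 [ 0.433  0.261 -0.004] 252 278 [ 0.424  0.245 -0.004] 252 282 [ 0.416  0.23  -0.004] 
255 262 [0.417 0.206 0.072] 255 266 [0.413 0.2   0.065] 255 270 [0.414 0.203 0.05 ] 255 274 [0.411 0.2   0.041] 255 278 [0.412 0.204 0.026] 255 282 [0.412 0.204 0.014] 
258 262 [0.414 0.184 0.086] 258 266 [0.411 0.181 0.076] 258 270 [0.414 0.188 0.059] 258 274 [0.413 0.187 0.048] 258 278 [0.421 0.204 0.022] 258 282 [0.415 0.194 0.018] 
261 262 [0.396 0.133 0.122] 261 266 [0.42  0.182 0.072] 261 270 [0.423 0.189 0.055] 261 274 [0.423 0.189 0.043] 261 278 [0.426 0.198 0.024] 261 282 [0.418 0.183 0.024] 
264 262 [0.395 0.117 0.131] 264 266 [0.395 0.117 0.12 ] 264 270 [0.392 0.113 0.112] 264 274 [0.43  0.188 0.041] 264 278 [0.432 0.192 0.026] 264 282 [0.425 0.18  0.023] 
267 262 [0.394 0.1   0.141] 267 266 [0.399 0.111 0.121] 267 270 [0.4   0.113 0.109] 267 274 [0.448 0.205 0.023] 267 278 [0.44  0.191 0.022] 267 282 [0.429 0.173 0.025] 
270 262 [0.404 0.105 0.134] 270 266 [0.406 0.11  0.119] 270 270 [0.407 0.112 0.106] 270 274 [0.454 0.2   0.024] 270 278 [0.448 0.19  0.02 ] 270 282 [0.433 0.163 0.03 ] 
273 262 [0.411 0.102 0.133] 273 266 [0.415 0.111 0.116] 273 270 [0.467 0.208 0.027] 273 274 [0.461 0.197 0.023] 273 278 [0.452 0.183 0.023] 273 282 [0.437 0.155 0.033]
```

View pics/b_sc.png

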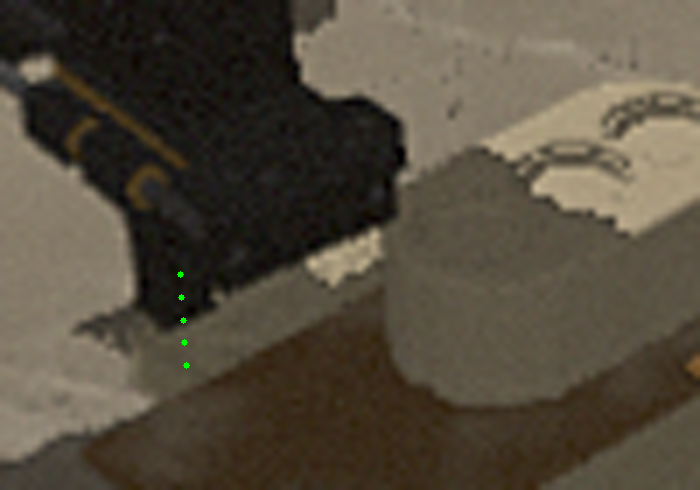

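>>> {"name": "arm_command", "arguments": {"targets": [[1.5,0,-0.5,0,0],[3,0,-0.5,0,0],[4.2,0,-0.5,0,0],[4.5,0,0,0,0],[4.5,0,0.8,0,0]]}}

```text
time: 4.08
position: [0.3816, 0.1948, 0.0041]
tool_rot: [-0.041, 0.999, 0.0, 0.0]
ft_force: [1.5, -0.1, -0.3]
grip_width: 0.0006
```

```bash
cat > wr.py <<'E'
import sys
from h import *
m=robot.camera_model('wrist'); o=robot.get_obs(); p,d=robot.camera('wrist'); t=o['position']
a=cv2.resize(p[200:420,180:440,::-1],None,fx=3,fy=2.7,interpolation=cv2.INTER_CUBIC)
for z in (0,.01,.02,.03): 
    u=(proj(m,t+[-.0095,0,z])[0]-[180,200]+.5)*[3,2.7]; cv2.circle(a,(int(u[0]),int(u[1])),3,(0,255,0),-1)
cv2.imwrite(f'pics/{sys.argv[1]}.png',a); print(o['time'],t,o['ft_force'],o['grip_width'])
E
python3 wr.py c_w
```

```text
4.075 [0.38160623 0.19476424 0.00408796] [ 1.5187664  -0.10631919 -0.26746016] 0.000608819591654163
```

View pics/c_w.png

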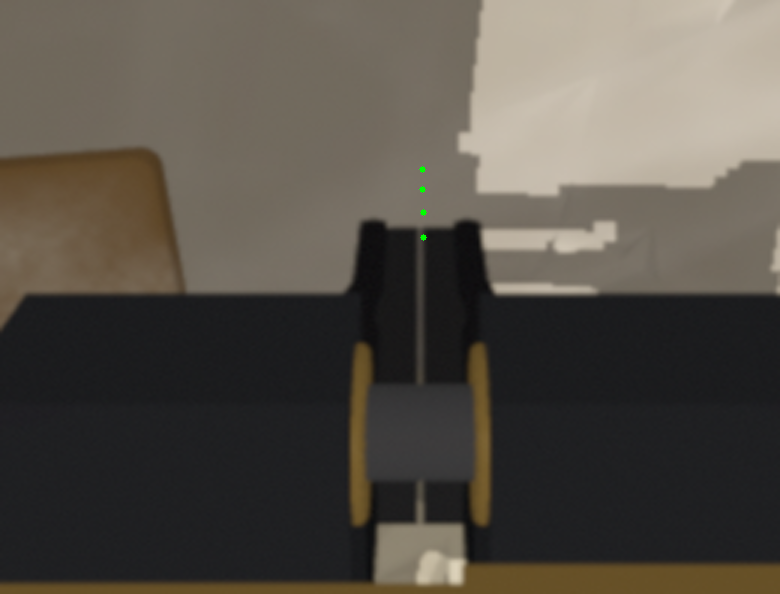

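>>> {"name": "arm_command", "arguments": {"targets": [[0,0,0.4,0,0],[0,0,0.8,0,0],[0,0,1.2,0,0],[0,0,1.2,0,0]]}}

```text
time: 4.62
position: [0.3812, 0.1946, -0.0079]
tool_rot: [-0.041, 0.999, -0.0, -0.0]
ft_force: [0.7, 0.7, 0.7]
grip_width: 0.0006
```

```bash
python3 wr.py d_w;python3 snap.py d side
```

```text
4.625 [ 0.38124522  0.19460724 -0.0079403 ] [0.6598842  0.74643428 0.6865505 ] 0.0005590855621134068
4.725 [ 0.38137065  0.1946579  -0.00765841] [ 0.93397831  0.32849066 -0.06342141] 0.0005255933709288899
```

View pics/d_side.png

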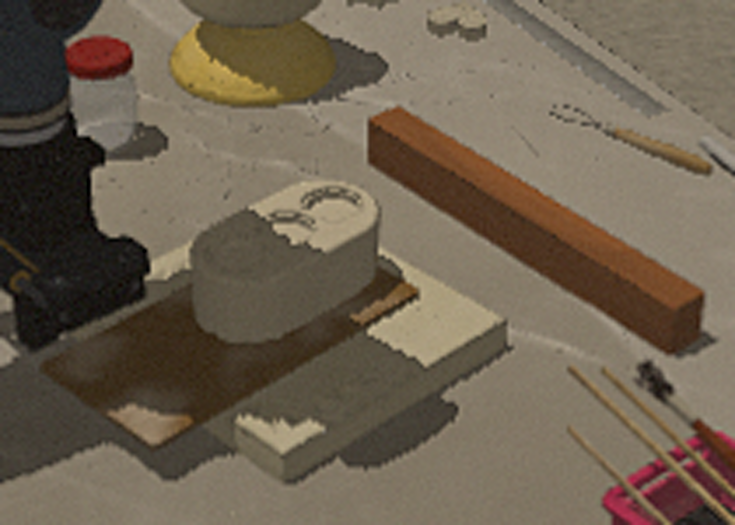

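View pics/d_w.png

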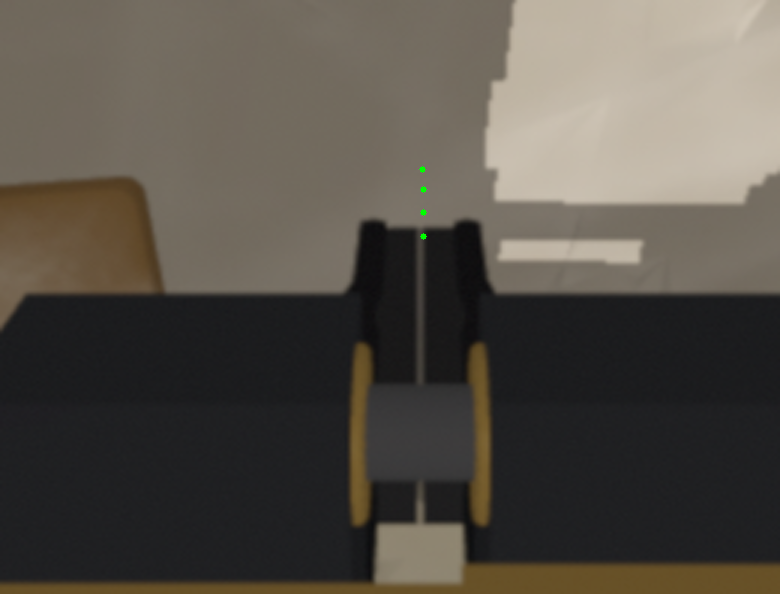

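>>> {"name": "arm_command", "arguments": {"targets": [[-0.6,0,0.2,0,0],[-1.2,0,0.2,0,0],[-1.8,0,0.2,0,0],[-2.3,0,0.2,0,0],[-2.6,0,0.2,0,0]]}}

```text
time: 5.35
position: [0.4051, 0.1965, -0.0097]
tool_rot: [-0.041, 0.999, -0.0, -0.002]
ft_force: [-5.5, -0.2, 3.1]
grip_width: 0.0003
```

>>> {"name": "arm_command", "arguments": {"targets": [[-0.2,0,0,0,0],[-0.4,0,0,0,0],[-0.6,0,0,0,0]]}}

```text
time: 5.72
position: [0.405, 0.1962, -0.0099]
tool_rot: [-0.041, 0.999, -0.001, -0.008]
ft_force: [-11.4, 2.6, 8.0]
grip_width: 0.0004
```

>>> {"name": "arm_command", "arguments": {"targets": [[-0.2,0,0,0,0],[-0.4,0,0,0,0]]}}

```text
time: 5.98
position: [0.4064, 0.1965, -0.01]
tool_rot: [-0.041, 0.999, -0.001, -0.01]
ft_force: [-12.0, 3.5, 8.5]
grip_width: 0.0003
```

>>> {"name": "arm_command", "arguments": {"targets": [[-0.2,0,0,0,0],[-0.4,0,0,0,0]]}}

```text
time: 6.22
position: [0.4111, 0.1972, -0.0102]
tool_rot: [-0.041, 0.999, -0.001, -0.009]
ft_force: [-12.0, 5.2, 5.8]
grip_width: 0.0007
```

>>> {"name": "arm_command", "arguments": {"targets": [[-0.3,0,0,0,0],[-0.6,0,0,0,0],[-0.9,0,0,0,0],[-1.2,0,0,0,0],[-1.5,0,0,0,0]]}}

```text
time: 6.85
position: [0.4266, 0.1988, -0.0103]
tool_rot: [-0.041, 0.999, -0.001, -0.009]
ft_force: [-11.8, 5.0, 5.2]
grip_width: 0.0003
```

```bash
python3 snap.py e top side
```

```text
6.95 [ 0.42786927  0.19886462 -0.01029045] [-10.58360311   4.36045463   3.95439766] 0.00017303778035266965
```

View pics/e_top.png

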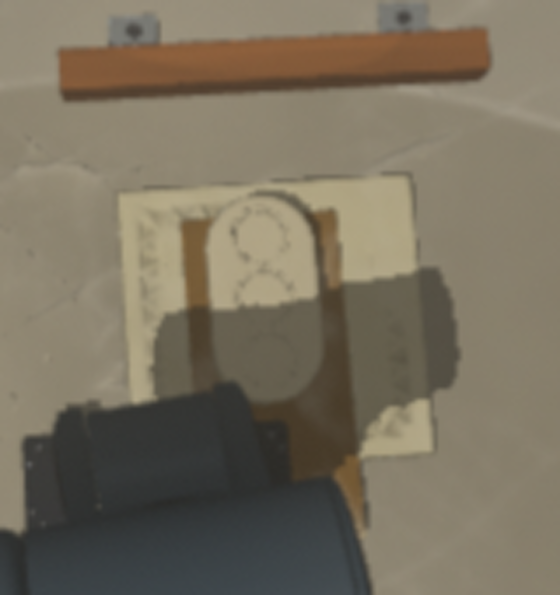

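View pics/e_side.png

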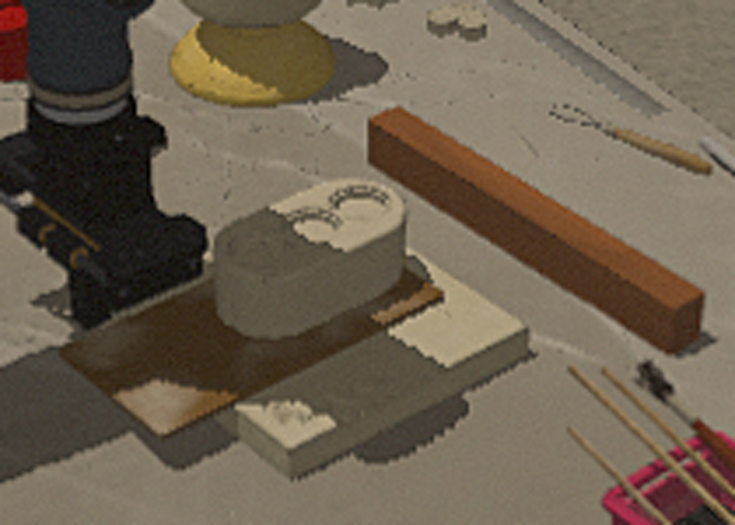

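>>> {"name": "arm_command", "arguments": {"targets": [[-0.3,0,0,0,0],[-0.6,0,0,0,0],[-0.9,0,0,0,0],[-1.2,0,0,0,0],[-1.5,0,0,0,0]]}}

```text
time: 7.58
position: [0.4414, 0.2001, -0.0104]
tool_rot: [-0.04, 0.999, -0.001, -0.009]
ft_force: [-12.0, 4.7, 4.5]
grip_width: 0.0006
```

>>> {"name": "arm_command", "arguments": {"targets": [[-0.2,0,0,0,0],[-0.4,0,0,0,0]]}}

```text
time: 7.82
position: [0.4455, 0.2005, -0.0104]
tool_rot: [-0.04, 0.999, -0.001, -0.009]
ft_force: [-12.4, 4.4, 6.3]
grip_width: 0.0002
```

```bash
python3 snap.py f top
```

```text
7.875 [ 0.44609775  0.20054494 -0.01037437] [-11.31506657   4.96384155   4.48548526] 0.00017253995569949153
```

View pics/f_top.png

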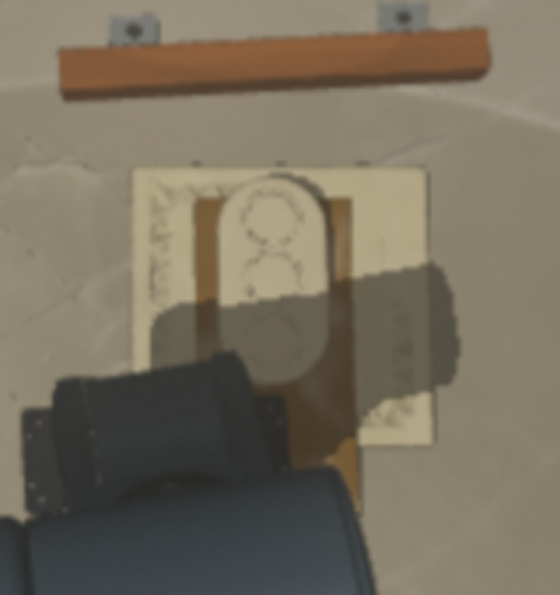

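>>> {"name": "arm_command", "arguments": {"targets": [[2,0,0,0,0],[3,0,-3,0,0],[3,0,-6,0,0],[3.4,-6,-6,0,0],[3.7,-12,-6,0,0]]}}

```text
time: 8.5
position: [0.4295, 0.0773, 0.0511]
tool_rot: [-0.042, 0.999, -0.0, 0.002]
ft_force: [0.1, -0.3, -0.2]
grip_width: 0.0004
```

>>> {"name": "arm_command", "arguments": {"targets": [[0.2,-6,0,0,0],[0.3,-7.1,0,0,0],[0.3,-7.1,3.5,0,0],[0.3,-7.1,6,0,0],[0.3,-7.1,6,0,0]]}}

```text
time: 9.12
position: [0.4297, 0.0079, -0.0108]
tool_rot: [-0.041, 0.999, 0.0, -0.002]
ft_force: [-0.8, -0.1, 0.3]
grip_width: 0.0006
```

```bash
python3 wr.py g_w;python3 snap.py g top side
```

```text
9.125 [ 0.42970066  0.00786139 -0.01080751] [-0.81260361 -0.05762405  0.31822164] 0.0006015213600059716
9.275 [ 0.43117848  0.00745627 -0.00902157] [ 0.37913159 -1.31675425  0.41885582] 0.0006473110711430551
```

View pics/g_w.png

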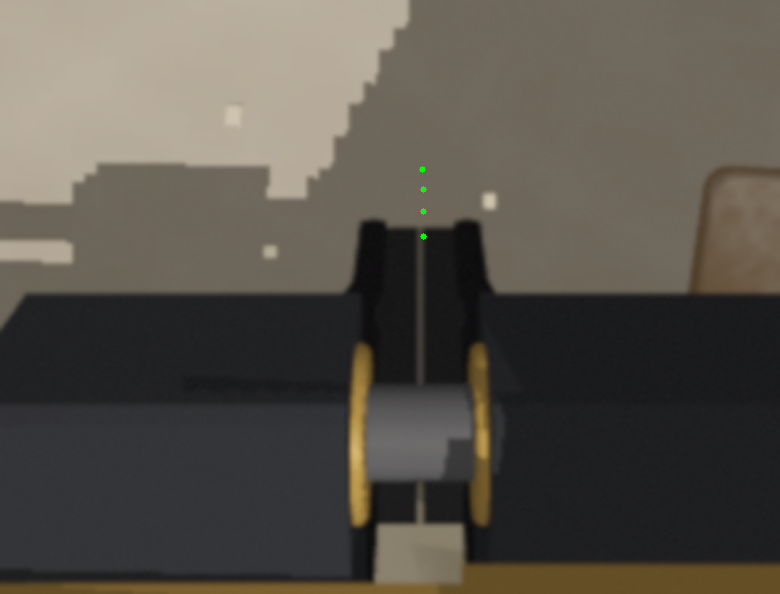

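View pics/g_top.png

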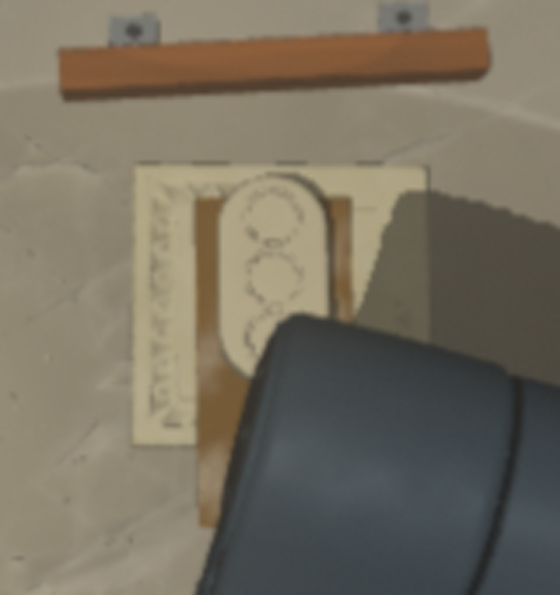

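View pics/g_side.png

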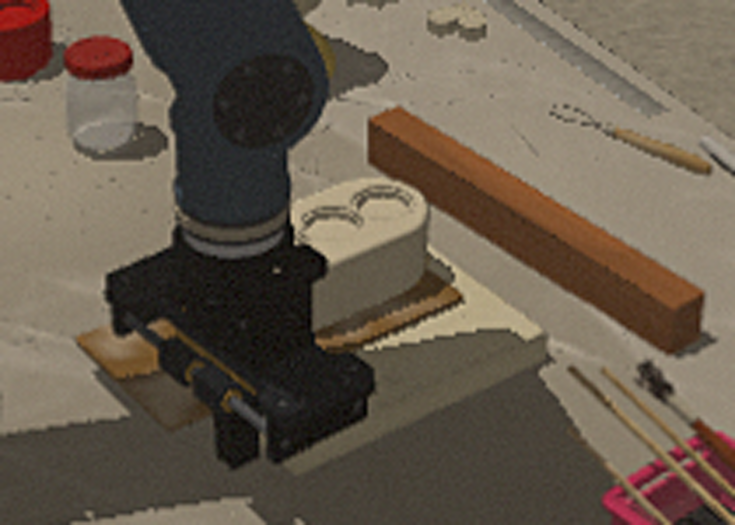

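>>> {"name": "arm_command", "arguments": {"targets": [[-0.6,0,0.1,0,0],[-1.2,0,0.1,0,0],[-1.7,0,0.1,0,0],[-2.1,0,0.1,0,0],[-2.4,0,0.1,0,0]]}}

```text
time: 9.9
position: [0.4503, 0.0096, -0.0108]
tool_rot: [-0.041, 0.999, 0.001, -0.005]
ft_force: [-8.3, -4.8, 3.9]
grip_width: 0.0004
```

>>> {"name": "arm_command", "arguments": {"targets": [[-0.2,0,0,0,0],[-0.4,0,0,0,0],[-0.6,0,0,0,0],[-0.8,0,0,0,0],[-1,0,0,0,0]]}}

```text
time: 10.52
position: [0.4561, 0.0105, -0.0111]
tool_rot: [-0.041, 0.999, 0.001, -0.008]
ft_force: [-11.8, -6.3, 7.1]
grip_width: 0.0005
```

>>> {"name": "arm_command", "arguments": {"targets": [[-0.3,0,0,0,0],[-0.6,0,0,0,0],[-0.9,0,0,0,0],[-1.2,0,0,0,0],[-1.5,0,0,0,0]]}}

```text
time: 11.15
position: [0.4712, 0.0115, -0.0112]
tool_rot: [-0.041, 0.999, 0.001, -0.008]
ft_force: [-10.8, -6.5, 6.0]
grip_width: 0.0005
```

>>> {"name": "arm_command", "arguments": {"targets": [[-0.3,0,0,0,0],[-0.6,0,0,0,0],[-0.9,0,0,0,0],[-1.2,0,0,0,0],[-1.4,0,0,0,0]]}}

```text
time: 11.78
position: [0.4851, 0.0125, -0.0112]
tool_rot: [-0.042, 0.999, 0.001, -0.008]
ft_force: [-11.5, -7.1, 6.0]
grip_width: 0.0007
```

```bash
python3 snap.py h top side
```

```text
11.875 [ 0.48558546  0.01249435 -0.01124225] [-10.16704996  -6.18146326   4.47768901] 0.0008630541349382325
```

View pics/h_top.png

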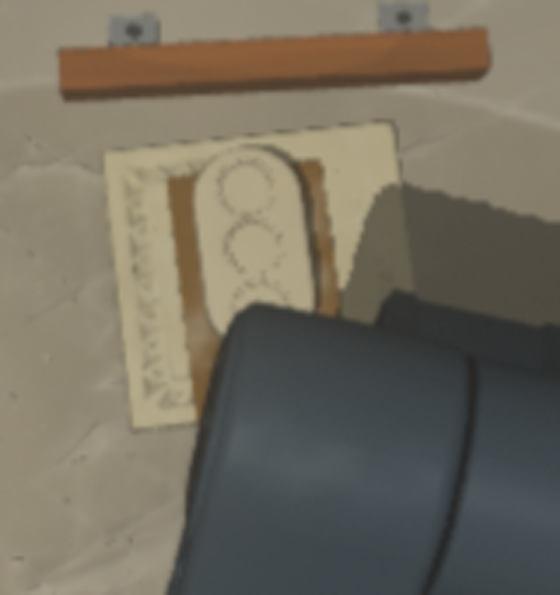

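View pics/h_side.png

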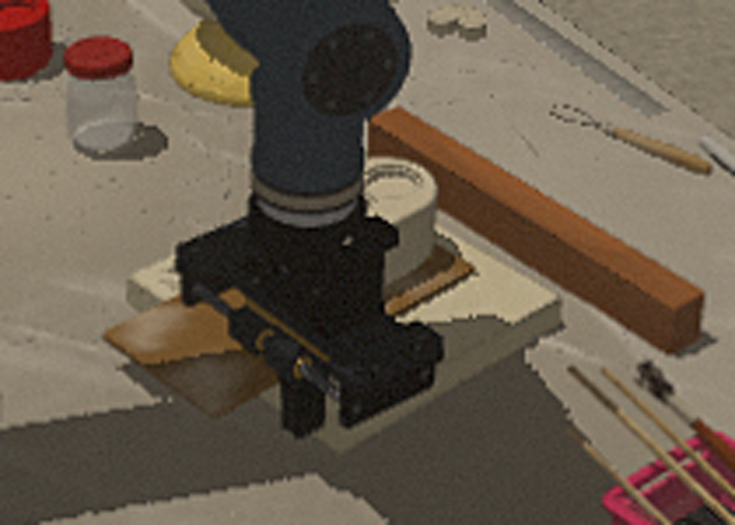

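```bash
python3 - <<'E'
from h import *
m=robot.camera_model('top')
C=lambda x,y:np.array([x/3.5+270-.4,y/3.5+170-.4])
P=plane(m,[C(105,152),C(392,122),C(133,430)],.027); print(P)
# stop frame
f=plane(m,[C(64,100),C(490,78)],0); t=plane(m,[C(64,93),C(490,70)],.045); print(f,t)
mid=np.array([.7475,.1095]); n=np.array([.997,.0776]); y=np.array([-.0776,.997])
print([(round((p[:2]-mid)@n*1e3,1),round((p[:2]-mid)@y*1e3,1)) for p in P])
E
```

```text
[[0.6867901  0.24579051 0.027     ]
 [0.7164677  0.01953933 0.027     ]
 [0.46935878 0.21843799 0.027     ]]
[[ 0.73465969  0.28077338  0.        ]
 [ 0.76143666 -0.06373624  0.        ]] [[ 0.72924651  0.27854981  0.045     ]
 [ 0.7560471  -0.05536201  0.045     ]]
[(np.float64(-50.0), np.float64(140.6)), (np.float64(-37.9), np.float64(-87.3)), (np.float64(-268.9), np.float64(130.2))]
```

>>> {"name": "arm_command", "arguments": {"targets": [[2,0,0,0,0],[3,0,-3,0,0],[3,0,-6,0,0],[3.4,6,-6,0,0],[3.7,12,-6,0,0]]}}

```text
time: 12.5
position: [0.448, 0.1294, 0.05]
tool_rot: [-0.039, 0.999, 0.0, 0.001]
ft_force: [1.4, -0.2, -0.4]
grip_width: 0.0006
```

>>> {"name": "arm_command", "arguments": {"targets": [[0.2,6,0,0,0],[0.4,7.2,0,0,0],[0.4,7.2,3.5,0,0],[0.4,7.2,6,0,0],[0.4,7.2,6,0,0]]}}

```text
time: 13.12
position: [0.4359, 0.1993, -0.012]
tool_rot: [-0.04, 0.999, -0.0, -0.002]
ft_force: [-0.3, 0.2, 0.1]
grip_width: 0.0003
```

>>> {"name": "arm_command", "arguments": {"targets": [[-0.6,0,0,0,0],[-1.2,0,0,0,0],[-1.7,0,0,0,0],[-2.1,0,0,0,0],[-2.4,0,0,0,0]]}}

```text
time: 13.75
position: [0.4604, 0.202, -0.0105]
tool_rot: [-0.041, 0.999, -0.0, -0.001]
ft_force: [-3.4, 0.4, 1.9]
grip_width: 0.0005
```

>>> {"name": "arm_command", "arguments": {"targets": [[-0.3,0,0,0,0],[-0.6,0,0,0,0],[-0.9,0,0,0,0],[-1.2,0,0,0,0],[-1.4,0,0,0,0]]}}

```text
time: 14.38
position: [0.4649, 0.2031, -0.0114]
tool_rot: [-0.041, 0.999, -0.001, -0.009]
ft_force: [-11.9, 4.8, 8.1]
grip_width: 0.0007
```

>>> {"name": "arm_command", "arguments": {"targets": [[-0.3,0,0,0,0],[-0.6,0,0,0,0],[-0.9,0,0,0,0],[-1.2,0,0,0,0],[-1.5,0,0,0,0]]}}

```text
time: 15.0
position: [0.4802, 0.2047, -0.0116]
tool_rot: [-0.04, 0.999, -0.0, -0.009]
ft_force: [-11.9, 6.1, 4.8]
grip_width: 0.0006
```

>>> {"name": "arm_command", "arguments": {"targets": [[-0.3,0,0,0,0],[-0.6,0,0,0,0],[-0.9,0,0,0,0],[-1.1,0,0,0,0],[-1.3,0,0,0,0]]}}

```text
time: 15.62
position: [0.4933, 0.2059, -0.0117]
tool_rot: [-0.04, 0.999, -0.0, -0.009]
ft_force: [-12.1, 5.3, 6.7]
grip_width: 0.0005
```

```bash
python3 snap.py i top side
```

```text
15.725 [ 0.49400623  0.20598819 -0.01164247] [-11.19473824   4.23832765   5.1650366 ] 0.0003246347397826959
```

View pics/i_top.png

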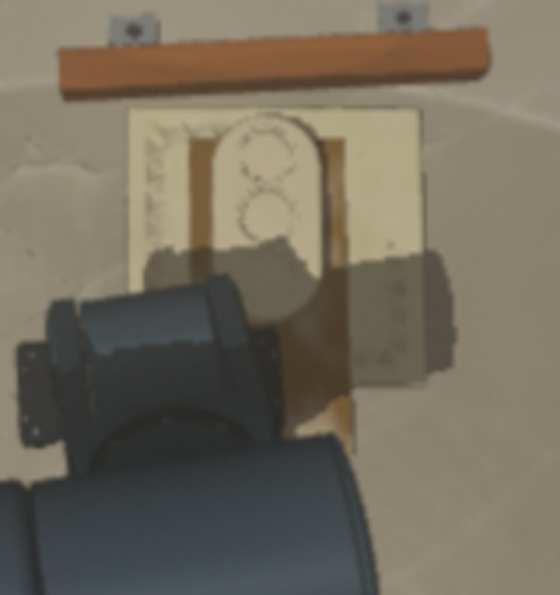

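View pics/i_side.png

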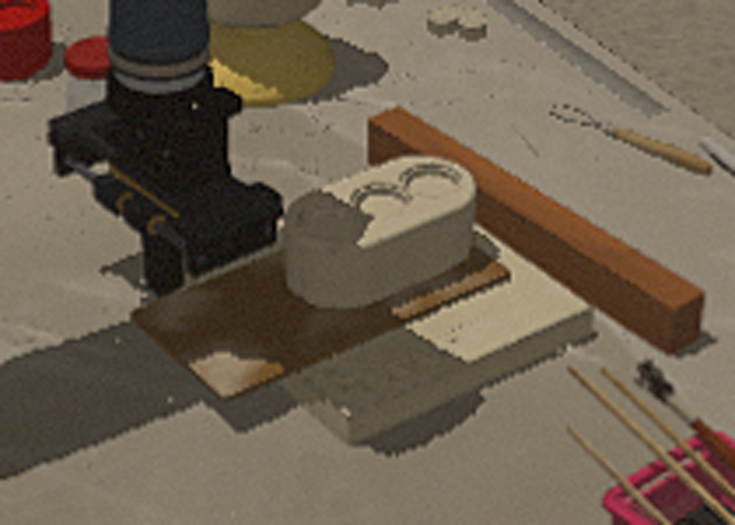

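```bash
cat > st.py <<'E'
from h import *
mid=np.array([.7475,.1095]); n=np.array([.997,.0776]); y=np.array([-.0776,.997])
m=robot.camera_model('top')
C=lambda x,y:np.array([x/3.5+270-.4,y/3.5+170-.4])
def S(*c,z=.027):
    for q in c:
        p=plane(m,[C(*q)],z)[0]; print(q,p.round(4),((p[:2]-mid)@n*1e3).round(1),((p[:2]-mid)@y*1e3).round(1))
E
python3 -c "
from st import *
S((128,109),(421,110),(427,386))"
```

```text
(128, 109) [0.7219 0.2286 0.027 ] -16.2 120.7
(421, 110) [ 0.7268 -0.0035  0.027 ] -29.4 -111.1
(427, 386) [ 0.508  -0.0078  0.027 ] -247.8 -98.3
```

>>> {"name": "arm_command", "arguments": {"targets": [[2,0,0,0,0],[3,0,-3,0,0],[3,0,-6,0,0],[3.6,-6,-6,0,0],[4.1,-12,-6,0,0]]}}

```text
time: 16.35
position: [0.473, 0.082, 0.05]
tool_rot: [-0.042, 0.999, -0.0, 0.002]
ft_force: [0.7, -0.5, -0.7]
grip_width: 0.0005
```

>>> {"name": "arm_command", "arguments": {"targets": [[0.3,-6,0,0,0],[0.4,-7.1,0,0,0],[0.4,-7.1,3.5,0,0],[0.4,-7.1,6.1,0,0],[0.4,-7.1,6.1,0,0]]}}

```text
time: 16.98
position: [0.4722, 0.0124, -0.013]
tool_rot: [-0.041, 0.999, 0.001, -0.002]
ft_force: [-0.4, -0.2, -0.8]
grip_width: 0.0009
```

>>> {"name": "arm_command", "arguments": {"targets": [[-0.6,0,0,0,0],[-1.2,0,0,0,0],[-1.7,0,0,0,0],[-2.1,0,0,0,0],[-2.4,0,0,0,0]]}}

```text
time: 17.6
position: [0.4975, 0.0135, -0.0114]
tool_rot: [-0.041, 0.999, -0.0, -0.0]
ft_force: [-3.3, -1.0, 1.5]
grip_width: 0.0003
```

>>> {"name": "arm_command", "arguments": {"targets": [[-0.3,0,0,0,0],[-0.6,0,0,0,0],[-0.9,0,0,0,0],[-1.2,0,0,0,0],[-1.4,0,0,0,0]]}}

```text
time: 18.23
position: [0.5034, 0.0148, -0.0124]
tool_rot: [-0.041, 0.999, 0.001, -0.008]
ft_force: [-10.5, -5.7, 5.3]
grip_width: 0.0002
```

>>> {"name": "arm_command", "arguments": {"targets": [[-0.3,0,0,0,0],[-0.6,0,0,0,0],[-0.9,0,0,0,0],[-1.2,0,0,0,0],[-1.5,0,0,0,0]]}}

```text
time: 18.85
position: [0.5183, 0.0157, -0.0124]
tool_rot: [-0.041, 0.999, 0.001, -0.008]
ft_force: [-11.5, -6.3, 6.6]
grip_width: 0.0006
```

```bash
python3 snap.py j top side
```

```text
18.95 [ 0.51920182  0.01570398 -0.01245121] [-9.31565808 -5.91022814  4.29406937] 0.0004720160604076444
```

View pics/j_top.png

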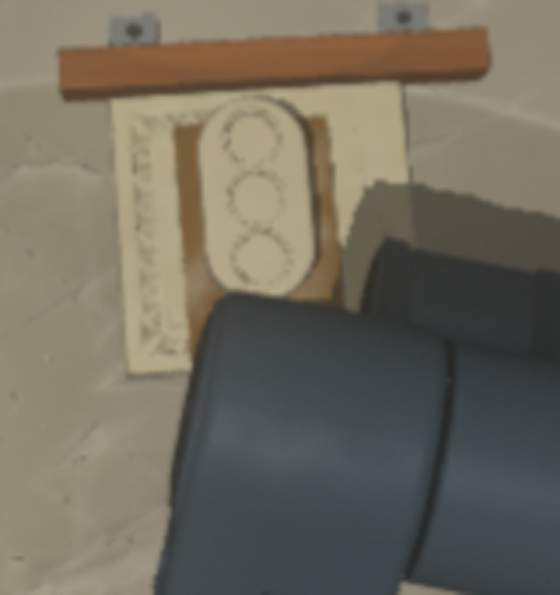

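View pics/j_side.png

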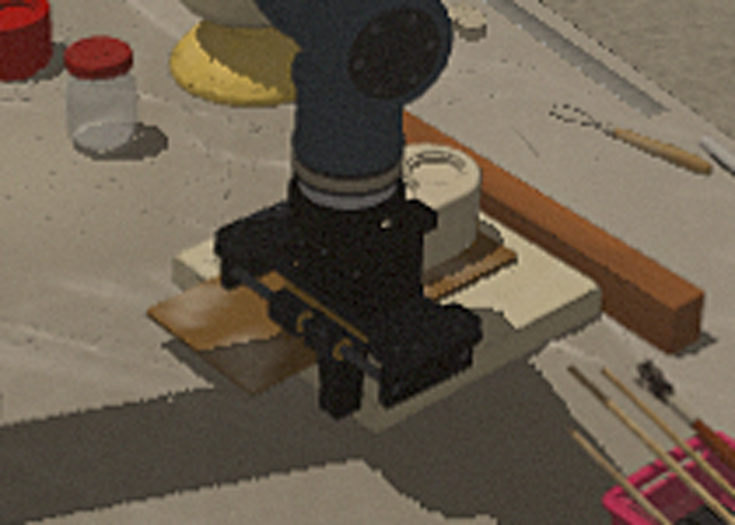

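```bash
python3 -c "
from st import *
S((111,98),(403,83),(128,374))"
```

```text
(111, 98) [0.7306 0.2422 0.027 ] -6.6 133.7
(403, 83) [0.7485 0.0108 0.027 ] -6.7 -98.5
(128, 374) [0.5123 0.2233 0.027 ] -225.6 131.7
```

>>> {"name": "arm_command", "arguments": {"targets": [[2,0,0,0,0],[3,0,-3,0,0],[3,0,-6,0,0],[3.1,6,-6,0,0],[3.1,12,-6,0,0]]}}

```text
time: 19.58
position: [0.4869, 0.1335, 0.049]
tool_rot: [-0.039, 0.999, 0.0, 0.001]
ft_force: [0.2, 0.1, -0.4]
grip_width: 0.0006
```

>>> {"name": "arm_command", "arguments": {"targets": [[0.1,6,0,0,0],[0.1,7.1,0,0,0],[0.1,7.1,3.5,0,0],[0.1,7.1,6,0,0],[0.1,7.1,6,0,0]]}}

```text
time: 20.2
position: [0.4778, 0.2026, -0.0131]
tool_rot: [-0.04, 0.999, -0.0, -0.002]
ft_force: [0.0, 0.4, 0.7]
grip_width: 0.0005
```

>>> {"name": "arm_command", "arguments": {"targets": [[-0.6,0,0,0,0],[-1.2,0,0,0,0],[-1.6,0,0,0,0],[-2,0,0,0,0],[-2.2,0,0,0,0]]}}

```text
time: 20.82
position: [0.5013, 0.2054, -0.0114]
tool_rot: [-0.041, 0.999, 0.0, 0.0]
ft_force: [-0.2, -0.6, 0.2]
grip_width: 0.0003
```

>>> {"name": "arm_command", "arguments": {"targets": [[-0.2,0,0,0,0],[-0.4,0,0,0,0],[-0.6,0,0,0,0],[-0.8,0,0,0,0],[-1,0,0,0,0]]}}

```text
time: 21.45
position: [0.5024, 0.2054, -0.0123]
tool_rot: [-0.041, 0.999, -0.001, -0.008]
ft_force: [-12.8, 0.7, 8.9]
grip_width: 0.0003
```

>>> {"name": "arm_command", "arguments": {"targets": [[-0.15,0,0,0,0],[-0.3,0,0,0,0],[-0.45,0,0,0,0]]}}

```text
time: 21.82
position: [0.5047, 0.2064, -0.0124]
tool_rot: [-0.04, 0.999, -0.001, -0.01]
ft_force: [-14.2, 4.4, 8.1]
grip_width: 0.0003
```

>>> {"name": "arm_command", "arguments": {"targets": [[-0.15,0,0,0,0],[-0.3,0,0,0,0]]}}

```text
time: 22.08
position: [0.5049, 0.2065, -0.0125]
tool_rot: [-0.041, 0.999, -0.001, -0.013]
ft_force: [-17.9, 2.5, 12.1]
grip_width: 0.0005
```

```bash
python3 snap.py k top side
```

```text
22.175 [ 0.50492962  0.20642977 -0.01254414] [-18.28935209   2.72468809  12.44099071] 4.7428741505127936e-05
```

View pics/k_top.png

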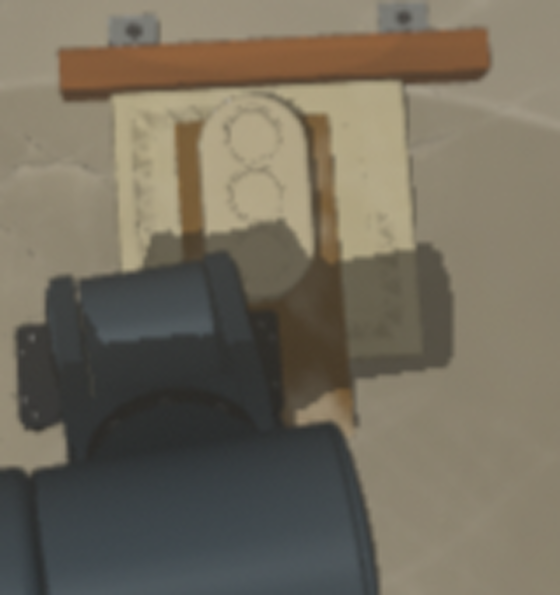

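View pics/k_side.png

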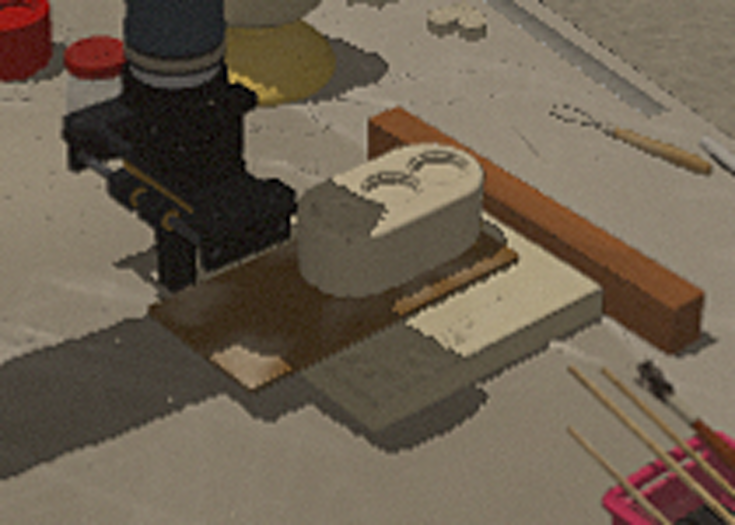

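>>> {"name": "arm_command", "arguments": {"targets": [[-0.15,0,0,0,0],[-0.3,0,0,0,0],[-0.4,0,0,0,0]]}}

```text
time: 22.55
position: [0.5047, 0.2064, -0.0126]
tool_rot: [-0.041, 0.999, -0.001, -0.017]
ft_force: [-23.9, 2.6, 18.9]
grip_width: 0.0008
```

>>> {"name": "arm_command", "arguments": {"targets": [[2,0,0,0,0],[3,0,-3,0,0],[3,0,-6,0,0],[3.5,-6,-6,0,0],[4,-12,-6,0,0]]}}

```text
time: 23.18
position: [0.4937, 0.0836, 0.0491]
tool_rot: [-0.042, 0.999, -0.0, 0.002]
ft_force: [1.2, -0.7, -0.7]
grip_width: 0.0006
```

>>> {"name": "arm_command", "arguments": {"targets": [[0.2,-6,0,0,0],[0.2,-7.2,0,0,0],[0.2,-7.2,3.5,0,0],[0.2,-7.2,6,0,0],[0.2,-7.2,6,0,0]]}}

```text
time: 23.8
position: [0.4949, 0.0132, -0.013]
tool_rot: [-0.041, 0.999, 0.0, -0.002]
ft_force: [0.1, -0.0, 0.2]
grip_width: 0.0003
```

>>> {"name": "arm_command", "arguments": {"targets": [[-0.6,0,0,0,0],[-1.2,0,0,0,0],[-1.6,0,0,0,0],[-1.9,0,0,0,0],[-2.2,0,0,0,0]]}}

```text
time: 24.42
position: [0.5182, 0.0142, -0.0114]
tool_rot: [-0.041, 0.999, -0.0, 0.0]
ft_force: [-0.8, 0.1, 1.0]
grip_width: 0.0006
```

>>> {"name": "arm_command", "arguments": {"targets": [[-0.2,0,0,0,0],[-0.4,0,0,0,0],[-0.6,0,0,0,0],[-0.8,0,0,0,0],[-1,0,0,0,0]]}}

```text
time: 25.05
position: [0.5196, 0.0152, -0.0123]
tool_rot: [-0.041, 0.999, 0.001, -0.008]
ft_force: [-13.3, -6.2, 8.4]
grip_width: 0.0
```

>>> {"name": "arm_command", "arguments": {"targets": [[-0.15,0,0,0,0],[-0.3,0,0,0,0],[-0.45,0,0,0,0]]}}

```text
time: 25.42
position: [0.5193, 0.0155, -0.0125]
tool_rot: [-0.042, 0.999, 0.001, -0.013]
ft_force: [-19.1, -9.4, 12.9]
grip_width: 0.0003
```

>>> {"name": "arm_command", "arguments": {"targets": [[-0.15,0,0,0,0],[-0.3,0,0,0,0],[-0.4,0,0,0,0]]}}

```text
time: 25.8
position: [0.5191, 0.0159, -0.0127]
tool_rot: [-0.042, 0.999, 0.002, -0.017]
ft_force: [-23.9, -11.8, 16.8]
grip_width: 0.0005
```

>>> {"name": "arm_command", "arguments": {"targets": [[1,0,0,0,0],[3,0,0,0,0],[3.5,0,-5,0,0],[3.5,-4,-11,0,0],[3.5,-9,-16,0,0]]}}

```text
time: 26.42
position: [0.5084, -0.065, 0.1374]
tool_rot: [-0.041, 0.999, -0.0, 0.001]
ft_force: [1.8, -0.2, -0.6]
grip_width: 0.0005
```

>>> {"name": "arm_command", "arguments": {"targets": [[0,-6,0,0,0],[0,-12,0,0,0],[0,-18,0,0,0],[0,-22,0,0,0],[0,-22,0,0,0]]}}

```text
time: 27.05
position: [0.5264, -0.288, 0.1356]
tool_rot: [-0.038, 0.999, -0.001, 0.001]
ft_force: [-0.5, 0.2, 0.4]
grip_width: 0.0001
```

```bash
python3 snap.py l top side
```

```text
27.15 [ 0.5252636  -0.28376735  0.13517625] [-0.26822383  0.4002862  -0.33370856] 0.0005845297564238777
```

View pics/l_top.png

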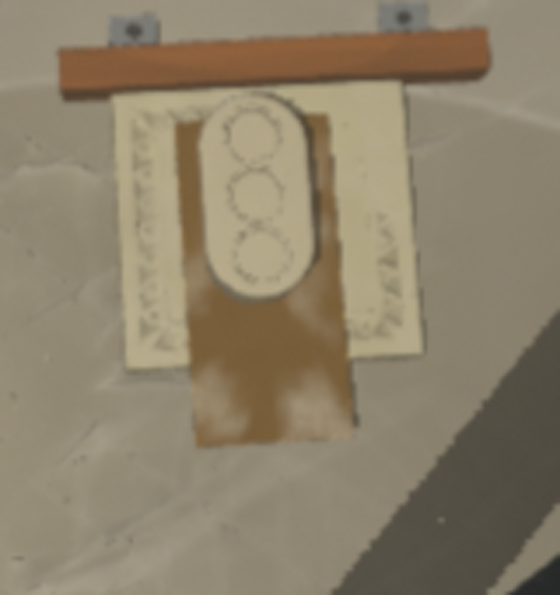

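View pics/l_side.png

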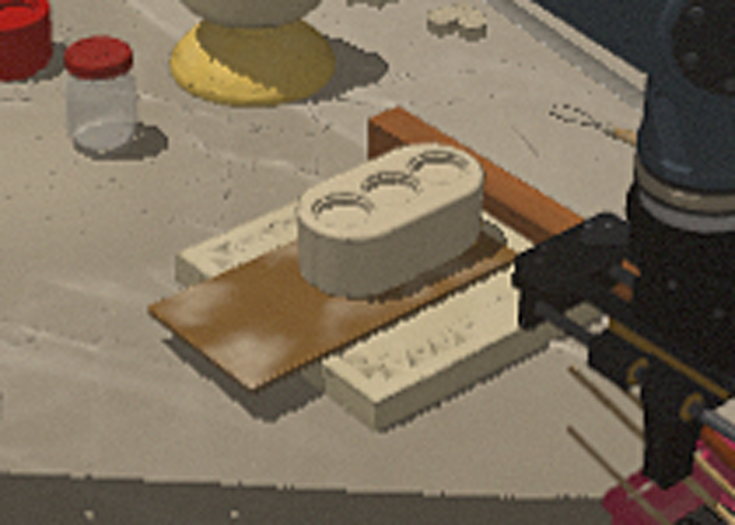

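View pics/l_top_raw.png

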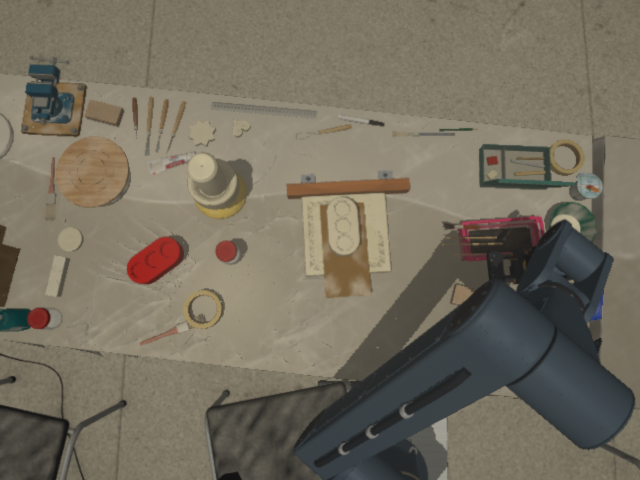

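>>> {"name": "arm_command", "arguments": {"targets": [[0,0,-6,0,0],[-3,3,-11,0,0],[-7,7.5,-11.5,0,0],[-11,12,-11.5,0,0],[-15,16.5,-11.5,0,0]]}}

```text
time: 27.78
position: [0.6621, -0.1037, 0.2509]
tool_rot: [-0.042, 0.999, 0.0, -0.0]
ft_force: [0.5, -1.0, 0.4]
grip_width: 0.0003
```

>>> {"name": "arm_command", "arguments": {"targets": [[-4,4.5,0,0,0],[-8,9,0,0,0],[-12,13.5,0,0,0],[-15,18,0,0,0],[-16,19,0,0,0]]}}

```text
time: 28.4
position: [0.8052, 0.102, 0.2493]
tool_rot: [-0.044, 0.999, 0.001, -0.001]
ft_force: [-0.9, -0.2, 0.3]
grip_width: 0.0005
```

>>> {"name": "arm_command", "arguments": {"targets": [[0,0,0,0,0],[0,0,0,0,0]]}}

```text
time: 28.65
position: [0.8048, 0.0951, 0.2503]
tool_rot: [-0.041, 0.999, -0.0, -0.001]
ft_force: [0.2, -0.4, -0.2]
grip_width: 0.0005
```

```bash
python3 - <<'E'
from h import *
p,d=robot.camera('wrist'); cv2.imwrite('pics/m_w.png',p[:,:,::-1]); print(robot.get_obs()['position'],robot.get_obs()['time'])
E
python3 snap.py m top
```

```text
[0.80496241 0.09447282 0.2506684 ] 28.7
28.75 [0.80514237 0.09405865 0.25089323] [ 0.09344036 -0.45987836 -0.55172752] 0.0005888797425842238
```

View pics/m_w.png

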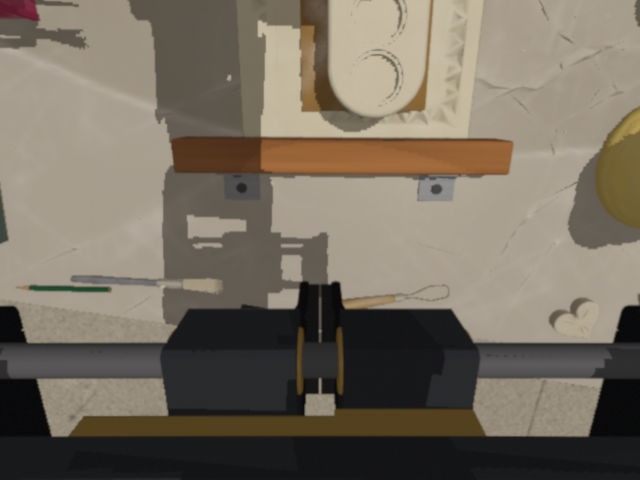

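```bash
python3 - <<'E'
from h import *
a=cv2.imread('pics/m_w.png'); cv2.imwrite('pics/m_wc.png',cv2.resize(a[100:190,160:360],None,fx=4,fy=6,interpolation=cv2.INTER_CUBIC)); cv2.imwrite('pics/m_wd.png',cv2.resize(a[100:190,340:540],None,fx=4,fy=6,interpolation=cv2.INTER_CUBIC))
E
```

```text
(no output)
```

View pics/m_wc.png

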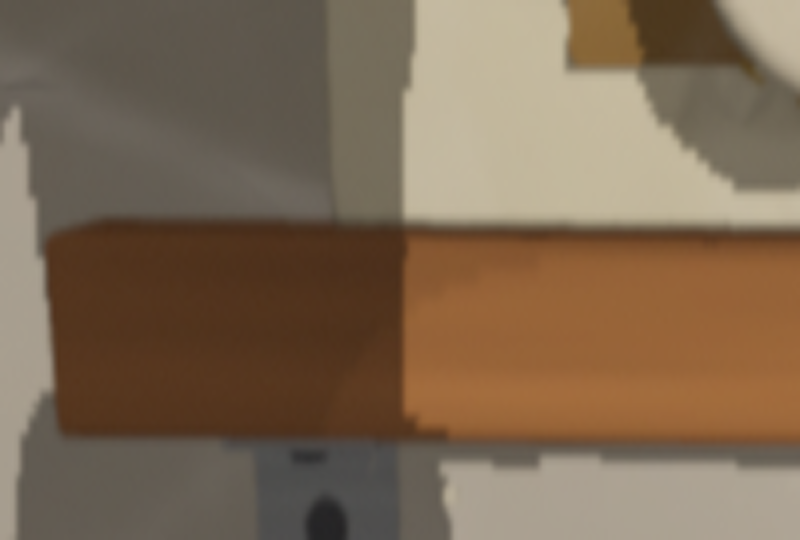

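View pics/m_wd.png

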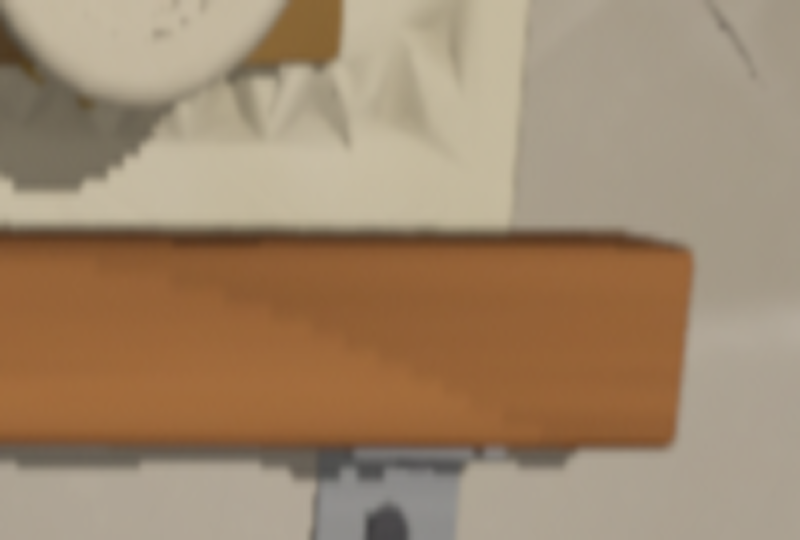

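```bash
python3 - <<'E'
from h import *
a=cv2.imread('pics/top0.png').astype(int); p,d=robot.camera('top'); b=p[:,:,::-1].astype(int)
cv2.imwrite('pics/z_top.png',b.astype(np.uint8))
print(abs(a-b).max(2)[235:268,212:245].max(), abs(a-b).max(2)[280:312,448:493].mean())
robot.hand_in(); print(robot.get_obs()['time'])
E
```

```text
20 15.822916666666666
the job is handed in; nothing more can be done
the job is handed in; nothing more can be done
```

View pics/z_top.png

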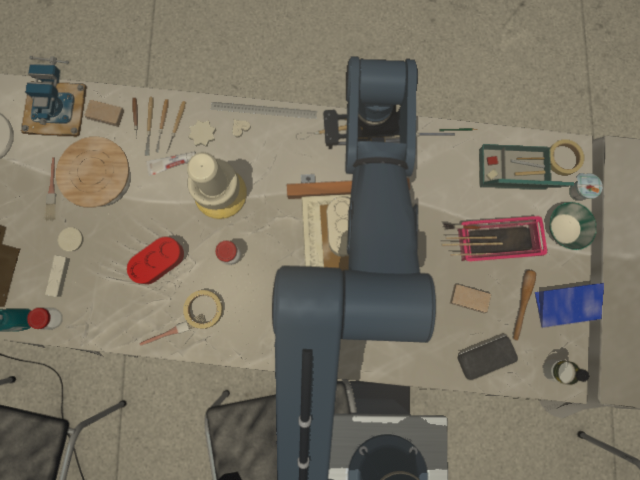

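I walked the tile to the bench stop by alternating gentle pushes at its two near corners with closed fingers, and handed the job in at about 29 s of the 64 s allowed.

**Force and skew:** Pushes took about 12 to 14 N. I then pressed each corner against the stop at about 24 N along the push, roughly 30 N in all. The measured skew was about 5° at the start and about 3° at each check after that, always within the 12° limit.

**Flush:** At the end neither corner would move further. The line through the two final contact points matched the stop's angle to about 0.1°. The wrist view over the seam showed no strip of table between tile and stop. The tile lies within the stop, with roughly 35 to 55 mm of stop to spare at each end.

**Riders and bystanders:** In the last pictures the hardboard and candle holder kept their places on the tile. The jar's image was unchanged, and the sanding block is at the same pixel place, (470, 297). A pixel-difference check on the block came out higher (mean 16), which I put down to noise or lighting and did not look into further.

**Disagreements:**
- **Fingertips:** With the gripper closed, the fingertips end about 25 mm above the reported TCP. The first approach therefore passed over the tile's near edge without touching it, and I retracted and worked with the TCP at z ≈ -11 mm.
- **Tile size:** The top camera measured the tile about 2% smaller than the stated size.

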